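Pack the sample box and set the vent cap of the canister

ROBOT

A 7-joint arm with a two-finger parallel gripper is mounted at the origin on the work surface. World frame = base frame: x ahead of the robot, y to its left, z up, the work surface at z = 0. Lengths are in mm, angles in degrees, forces in N, time in s.
With the tool pointing down it reaches from about 425 to 875 mm from the base axis. Payload 9.9 kg.
Tool frame: the origin (TCP) lies midway between the tips of the shut fingers; the grasp point (between the pads) lies 19 mm behind it; z points along the fingers, y is the line along which they close (so a half turn about z gives the same grasp; the last joint's range is limited). The gripper opens to 85 mm and grips with 20 to 120 N. Pads are 22 mm wide; open, the fingers measure 114 mm over their backs; the gripper's body (76 mm by 85 mm) begins 54 mm behind the grasp point. The pads swing forward as they close: fully open they stand 13 mm farther back than shut.
Start: joints at [-82.093, 32.985, 1.427, 82.34, -0.859, 64.687, -3.237], TCP at [148.482, 658.469, 203.589] pointing down, gripper open.
Joint ranges: [-157.87, 157.87], [-19.46, 123.44], [-87.15, 90], [11.01, 140.99], [-62.26, 242.26], [9.8, 113.94], [-161.44, 161.44]. Speed limits (degrees/s): [127.2, 127.2, 172.46, 172.46, 180, 180, 180].

INTERFACE

Orientations are given as [roll, pitch, yaw] about the fixed x, y, z axes, in that order (R = Rz(yaw) Ry(pitch) Rx(roll)).
In Python, from bench import telemetry, read_camera, camera_params, robot, spotter gives the robot as it stands. The module is installed in compiled form; this text tells all that it offers.
- The arm moves only by the tool play_rows, never from a script. Its argument "series" is one flat list of numbers, 7 for each row, row after row: the closure, from 0 (fully open) to 1 (shut), then the shift along the tool's x, y, z in mm, then the turn, a rotation vector about the tool's x, y, z in degrees. In form: [grip, x, y, z, wx, wy, wz, grip, x, y, z, wx, wy, wz, ...]. A call has 1 to 8 rows; each row shifts and turns the commanded pose from where the row before left it, along the tool's axes as they then stand; what a row does not reach is not made up. A row lasts 1/12 s, in which the tool goes at most 41.7 mm and 7.16 degrees, less where a joint would pass 70% of its speed; a pose out of reach is approached as far as the arm can. A call with a gripper value outside its range is refused whole. The fingers move at their own pace and stop on an object; "grip_force" is the grip in N (left out, the last holds). Time passes only in rows, so rows that do not move let the fingers close. It gives the time, the measured TCP pose, the force, the opening and the grip force at its end, in the units of the state.
- telemetry.sense(): the state, without advancing time (a new reading comes with each control period).
- read_camera(name): name is "side" or "top"; returns (picture, depth): 400x640x3 uint8, red, green, blue; 400x640 float32, mm along the optical axis (not along the pixel's ray), 0 where there is no reading.
- camera_params(name): a dict with "mtx" (3x3 intrinsics, pixels), "cam_to_world" (4x4, takes a point from camera to world coordinates). Camera axes: x right, y down, z forward; pixel columns grow to the right and rows downward; lengths in mm; the calibration is good to about 2 mm. A picture is of the moment at which its call begins. camera_params takes no time and is no camera call.
- robot.close_job(): hands the job in; it is judged then, once.
Trained networks look in the newest picture that a camera, given by its name, has taken for a name from the list of things; names that differ only in an ending like _2 or _b are one class to them, and where a whole thing is asked for, a point or a joint stands for the part that bears it (a point fixed in the world has none). Each returns a list of dicts, best first, with "score" (0 to 1); they miss things now and then, are a little off and sometimes report something else, mostly with a low value. They report only what shows in the picture. A call takes as long as a camera call. They do not tell look-alikes from the thing itself.
- spotter.boxes_of(camera, label): "bbox" ([centre column, centre row, width, height] in pixels, round what is visible of it).
- spotter.silhouettes(camera, label): "pixels" (400x640 bool, what is visible of it) and "bbox" ([centre column, centre row, width, height] in pixels, round what is visible of it).
The state is a dict: "t": time; "qpos": joint angles; "dq": joint speeds; "effort": joint torques, N m; "tcp_pos": TCP position; "eef_rot": TCP orientation; "contact_force": force on the tool from outside, world axes, zero at the start; "ft_torque": the same for the moment, N m; "gripper_width": finger opening in mm; "grasp_force": force on a finger pad.
Only numpy, scipy, OpenCV 4.12 (cv2) and the standard library are available. Lean on these libraries where they do the work, as an engineer would, in place of code of your own. Each camera call takes 0.05 s, during which the arm holds its last target. There are 200 camera calls.

TASK

Finish the coffee sample box: first stand the loose rectangular tin and the taller of the two loose round jars upright in its two empty compartments, the tin in the shorter one and the jar in the longer end one, set down rather than dropped, and leave everything else on the table and in the box where it is. Then screw the black cap of the tall canister in the box clockwise all the way down until it stops, back it off a quarter turn so that the fresh beans can vent, and finish there with the gripper still holding the cap: do not let go.

Things in the scene. Friction and masses are not known exactly. Their poses are not given: they have to be found in the camera images.
- rack: Open wooden box, fixed to the table, 265 mm (x) by 82 mm (y); walls 8 mm thick and dividers, tops 42 mm, inner floor 6 mm above the table. Origin: centre of its underside. Four compartments along x, 66 mm wide in y, from -x: canister (centre x = -90.5 mm), small low tin that stays (48 mm long, centre -26.5), empty for the tin (50 mm long, centre +28.5), empty for the jar (65 mm long, centre +92).
- slot_tin (a point): Centre of the floor of the empty compartment for the rectangular tin, 50 mm (box x) by 66 mm (box y), 36 mm deep; axes as the box.
- slot_jar (a point): Centre of the floor of the empty compartment for the round jar, 65 mm (box x) by 66 mm (box y), 36 mm deep; axes as the box.
- tin_center (a point): Centre (half-way up) of the loose rectangular aluminium tin with a paper label, 44 mm (its x) by 58 mm (its y) by 85 mm tall, about 0.2 kg, standing on the table to the right of the box. In the box its 58 mm side runs along the box's y. Gripped across the 58 mm near its top, the fingers pass outside the box's long walls.
- jar_center (a point): Centre (half-way up) of the loose round greyish clear jar with a black lid, 57 mm in diameter, 85 mm tall, about 0.25 kg, standing on the table to the right of the box. The lid is part of it (does not turn) and takes up the top 23 mm.
- cap_grip (a point): Centre, half-way up, of the black knurled screw cap on the canister (fixed steel cylinder, 58 mm wide), on its vertical turning axis. Cap 56 mm in diameter, 26 mm tall, underside 105 mm, top 131 mm above the table when fully home. It is already started on its thread and rises 3 mm a turn when unscrewed. The axes turn with it; x points to the valve.
- cap_valve (a point): Top centre of the round white 12 mm degassing valve on top of the cap, 17 mm off the turning axis: shows how far the cap has turned. With the cap fully home it lies towards the box's +x (away from the robot).
- cap (a joint): Angle by which the cap is unscrewed, rad: 0 fully home at a hard stop, growing anticlockwise seen from above, up to 5.5; starts between 2.1 and 3.8; a quarter turn backed off is 1.571. Friction (0.12 N m) keeps it where it is left. A grip of some 40 N turns it easily and slips round it harmlessly at the stop.
- bowl_a: White ceramic bowl, 90 mm wide, 62 mm tall; origin at the centre of its underside. Leave it alone.
- bowl_b: As bowl_a, another one. Leave it alone.
- bowl_c: As bowl_a, another one. Leave it alone.
- cup: Blue ceramic cup, 72 mm wide, 85 mm tall; origin at the centre of its underside. Leave it alone.
- spoon: Steel spoon, 160 mm long, lying along its x axis between the box and the loose things; origin under its middle. Leave it alone.
- short_jar: Small closed jar with a black lid, 48 mm in diameter, 55 mm tall, left of the box; origin at the centre of its underside. Leave it alone.
- small_tin: Low round tin, 42 mm in diameter, 32 mm tall, in the box beside the canister; origin at the centre of its underside. Leave it there.
Not all that is in view belongs to the job. Leave any orange or red look-alike of the part that bears tin_center alone. Leave any yellow look-alike of the part that bears jar_center alone.

How it is judged (in metres and radians):
On the way, in this order (a step that is already met when the one before it is completed fails the run):
1. the tin and the jar stand in their compartments, let go (horizontal distance between tin_center and slot_tin below 0.008 m and z of tin_center in the frame of slot_tin between 0.0385 and 0.0465 m and angle between each of tin_center, jar_center's own z axis and vertical below 0.12 rad and horizontal distance between jar_center and slot_jar below 0.008 m and z of jar_center in the frame of slot_jar between 0.0385 and 0.0465 m and contact force between the fingers and tin below 0.1 N and contact force between the fingers and jar below 0.1 N), for 0.2 s.
2. the cap is screwed fully home, to within 7 degrees of the stop (value of joint cap below 0.12 rad), for 0.05 s.
At the end, for the whole second after the job is handed in: Tin and jar stand on the floors of their compartments (within 8 mm sideways, 4 mm in height, tilt under 7 degrees); the cap, after being fully home (within 7 degrees), is backed off 90 degrees, give or take 20, at rest, with the fingers still holding it with more than 4 N (horizontal distance between tin_center and slot_tin below 0.008 m and z of tin_center in the frame of slot_tin between 0.0385 and 0.0465 m and angle between each of tin_center, jar_center's own z axis and vertical below 0.12 rad and horizontal distance between jar_center and slot_jar below 0.008 m and z of jar_center in the frame of slot_jar between 0.0385 and 0.0465 m and value of joint cap between 1.221 and 1.921 rad and velocity of joint cap between -0.1 and 0.1 rad/s and contact force between the fingers and cap above 4 N); the arm keeps its last pose, push and grip.
It fails at once if a bowl, the cup, the spoon, the short jar or the small tin is disturbed (moved more than 30 mm) (distance of any of bowl_a, bowl_b, bowl_c, cup, spoon, short_jar, small_tin from where it was at the start of the episode above 0.03 m).
It fails at once if the tin is dropped into its compartment (faster than 0.7 m/s there) (horizontal distance between tin_center and slot_tin below 0.02 m and z of tin_center in the frame of slot_tin below 0.1 m and linear speed of tin above 0.7 m/s).
It fails at once if the jar is dropped into its compartment (faster than 0.7 m/s there) (horizontal distance between jar_center and slot_jar below 0.02 m and z of jar_center in the frame of slot_jar below 0.1 m and linear speed of jar above 0.7 m/s).
It also fails if it takes over 72 s, if anything falls off the work surface, if the arm or the gripper's body presses on something with over 40 N, if the wrist force passes 120 N, or if a joint passes its speed limit or range.

## Working session

There is one attempt and no reset: what is moved stays moved. The work goes in short steps, Python scripts to look and compute and a tool call to move; the robot and the scene stay as the last step left them, time stands still between calls to the robot, and variables do not carry over. Pictures are saved under pics/ and viewed, at most 10 in all, crops included, and the job is handed in when it is done.

Besides the shell and the picture viewer there is one more tool, called after "Call:" as name(argument=value, ...) on one line, values as JSON. play_rows: Moves the arm, as the interface text tells. Its arguments: {"type":"object","properties":{"series":{"type":"array","items":{"type":"number"}},"grip_force":{"type":"number"}},"required":["series"]}

```bash
mkdir -p pics; cat > h.py <<'E'
import numpy as np, cv2
from bench import telemetry, read_camera, camera_params, robot, spotter
def cloud(name):
    im,d=read_camera(name); p=camera_params(name); K=np.array(p["mtx"]); T=np.array(p["cam_to_world"])
    v,u=np.mgrid[:400,:640]
    P=np.stack([(u-K[0,2])/K[0,0]*d,(v-K[1,2])/K[1,1]*d,d],-1)@T[:3,:3].T+T[:3,3]
    P[d==0]=np.nan
    return im,d,P
def save(im,f): cv2.imwrite(f,im[:,:,::-1])
E
python3 - <<'E'
from h import *
s=telemetry.sense(); print({k:np.round(v,2) for k,v in s.items()})
for c in("top","side"):
    im,d,P=cloud(c); save(im,f"pics/{c}0.png"); print(c,np.round(camera_params(c)["cam_to_world"],2).tolist(),np.round(camera_params(c)["mtx"],1).tolist())
    for l in ("rack","tin_center","jar_center","cap","cap_valve","spoon","cup","bowl_a","short_jar","small_tin"):
        for r in spotter.silhouettes(c,l)[:4]:
            m=r["pixels"]; q=P[m]; q=q[~np.isnan(q[:,0])]
            print(l,round(r["score"],2),np.round(r["bbox"]).tolist(),np.round(np.median(q,0)).tolist() if len(q) else None, np.round(np.percentile(q,98,axis=0)).tolist() if len(q) else None)
E
```

```text
{'t': np.float64(0.0), 'qpos': array([-82.09,  33.03,   1.42,  82.39,  -0.86,  64.69,  -3.24]), 'dq': array([ 0.03,  0.02, -0.  , -0.05,  0.01,  0.03,  0.01]), 'effort': array([ 0.000e+00, -7.658e+01,  2.250e+00, -2.860e+01,  2.000e-02,
        1.000e-02, -0.000e+00]), 'tcp_pos': array([148.34, 657.99, 202.76]), 'eef_rot': array([-179.91,    0.  ,  167.3 ]), 'contact_force': array([-0.34,  0.7 , -0.46]), 'ft_torque': array([ 0.01, -0.  , -0.02]), 'grasp_force': np.float64(0.0), 'gripper_width': np.float64(85.13)}
top [[0.03, -0.99, 0.15, 425.19], [-1.0, -0.03, -0.01, -18.05], [0.02, -0.15, -0.99, 1093.89], [0.0, 0.0, 0.0, 1.0]] [[409.3, 0.0, 319.4], [0.0, 409.3, 191.7], [0.0, 0.0, 1.0]]
rack 0.8 [240.0, 199.0, 43.0, 104.0] [564.0, 170.0, 32.0] [687.0, 214.0, 134.0]
tin_center 0.84 [290.0, 215.0, 14.0, 29.0] [516.0, 37.0, 84.0] [546.0, 66.0, 88.0]
tin_center 0.67 [406.0, 196.0, 24.0, 24.0] [574.0, -241.0, 84.0] [602.0, -223.0, 88.0]
tin_center 0.62 [359.0, 178.0, 25.0, 24.0] [614.0, -135.0, 84.0] [640.0, -107.0, 89.0]
jar_center 0.6 [405.0, 244.0, 27.0, 20.0] [450.0, -240.0, 84.0] [47
[... 1656 characters left out ...]
] [469.0, 164.0, 133.0] [493.0, 197.0, 138.0]
spoon 0.8 [305.0, 221.0, 42.0, 10.0] [539.0, -44.0, 13.0] [612.0, -18.0, 25.0]
cup 0.68 [321.0, 302.0, 30.0, 38.0] [583.0, -371.0, 54.0] [615.0, -346.0, 88.0]
bowl_a 0.9 [382.0, 228.0, 32.0, 27.0] [787.0, -80.0, 43.0] [824.0, -58.0, 65.0]
bowl_a 0.67 [266.0, 303.0, 36.0, 32.0] [432.0, -355.0, 38.0] [474.0, -331.0, 65.0]
bowl_a 0.49 [310.0, 168.0, 74.0, 43.0] [551.0, 156.0, 37.0] [686.0, 216.0, 135.0]
short_jar 0.52 [279.0, 138.0, 14.0, 16.0] [457.0, 368.0, 38.0] [479.0, 479.0, 62.0]
small_tin 0.55 [306.0, 170.0, 78.0, 42.0] [554.0, 157.0, 37.0] [687.0, 219.0, 135.0]
small_tin 0.5 [302.0, 173.0, 9.0, 11.0] [534.0, 175.0, 38.0] [552.0, 200.0, 45.0]
```

```bash
python3 - <<'E'
import cv2,numpy as np
a=cv2.imread("pics/top0.png")[90:270,140:480]; b=cv2.imread("pics/side0.png")[120:330,220:430]
a=cv2.resize(a,None,fx=2.35,fy=2.35,interpolation=cv2.INTER_CUBIC); cv2.imwrite("pics/topc.png",a)
cv2.imwrite("pics/sidec.png",cv2.resize(b,None,fx=2.8,fy=2.8,interpolation=cv2.INTER_CUBIC))
E
```

```text
(no output)
```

View pics/topc.png

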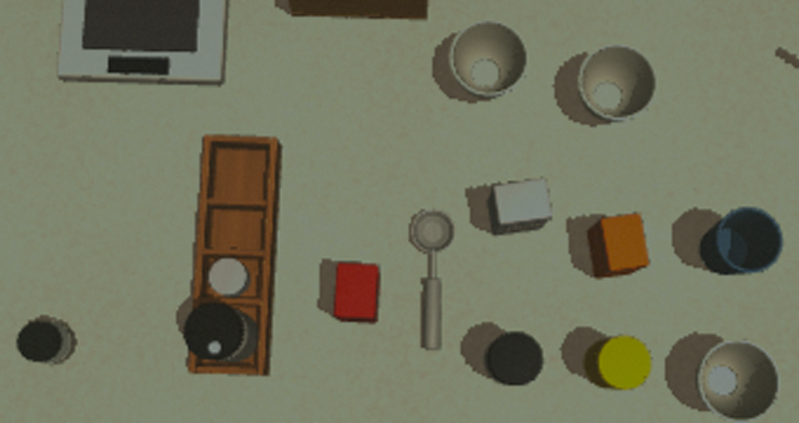

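View pics/sidec.png

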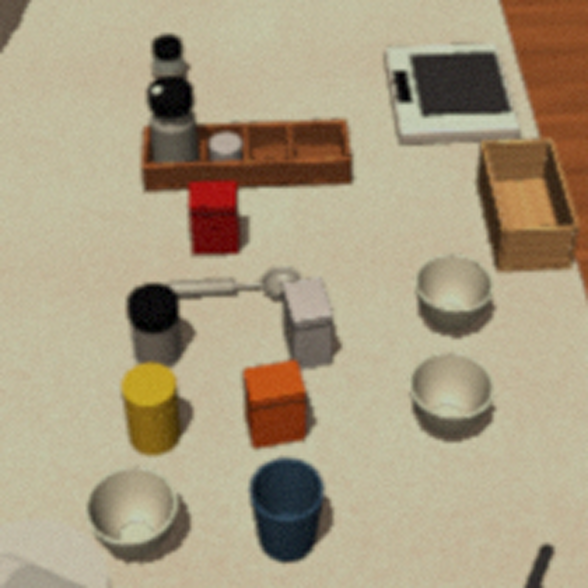

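The tin is the silver/white box at top px (361,176): the red one (290,215) and the orange one (406,196) are look-alikes. The jar is the black-lidded one at (359,242): yellow (405,244) is a look-alike, and the black-lidded one at (160,234) left of the box is the short jar. The crop confirms it. The cap valve points to −x, so about 3.1 rad unscrewed. Now I'll measure the exact geometry.

```bash
cat >> h.py <<'E'
def top_pts(P,c,r,z0,z1):
    m=(np.hypot(P[...,0]-c[0],P[...,1]-c[1])<r)&(P[...,2]>z0)&(P[...,2]<z1)
    return P[m]
def rect(q):
    (cx,cy),(w,h),a=cv2.minAreaRect(q[:,:2].astype(np.float32)); return [round(float(x),1) for x in (cx,cy,w,h,a)]
def circ(q):
    (x,y),r=cv2.minEnclosingCircle(q[:,:2].astype(np.float32)); return [round(float(v),1) for v in (x,y,r)],np.round(((q.max(0)+q.min(0))/2)[:2],1),np.round(np.ptp(q,axis=0)[:2],1),round(float(np.median(q[:,2])),1)
E
python3 - <<'E'
from h import *
for c in("top","side"):
    acc=[]
    for _ in range(4):
        im,d,P=cloud(c); acc.append(P)
    P=np.nanmedian(acc,0)
    q=top_pts(P,(614,-135),50,78,92);print(c,"tin",rect(q),circ(q),len(q))
    q=top_pts(P,(452,-137),45,78,92);print("jar",circ(q),len(q))
    q=top_pts(P,(470,174),45,120,142);print("cap",circ(q),len(q))
    m=(abs(P[...,2]-42)<8)&(abs(P[...,0]-560)<150)&(abs(P[...,1]-170)<65); q=P[m]; print("rack",rect(q),len(q),np.median(q[:,2]))
    m=top_pts(P,(470,174),29,125,142)
    cm=(np.hypot(P[...,0]-470,P[...,1]-174)<29)&(P[...,2]>122); g=im.astype(float).mean(-1)
    w=cm&(g>np.nanmax(g[cm])*0.6); print("valve",P[w].mean(0).round(1),w.sum())
    q=top_pts(P,(535,178),26,28,46); print("smalltin",circ(q))
    q=top_pts(P,(516,37),45,78,92);print("red",rect(q),circ(q)[1])
    q=top_pts(P,(451,-240),40,78,92);print("yel",circ(q)[1])
    q=top_pts(P,(574,-241),45,78,92);print("or",circ(q)[1:3])
E
```

```text
top tin [618.8, -137.7, 43.6, 58.0, 10.5] ([617.9, -137.9, 34.4], array([ 617.8, -138.1]), array([50.1, 61.6]), 84.8) 402
jar ([451.9, -132.6, 28.3], array([ 451.7, -132.1]), array([54. , 54.2]), 84.6) 424
cap ([469.7, 175.9, 28.7], array([469.6, 175.8]), array([54.2, 56.2]), 132.2) 479
rack [560.8, 175.2, 82.5, 265.2, 89.4] 1232 41.06374189210055
valve [453.8 171.6 134.8] 21
smalltin ([537.4, 179.5, 23.9], array([537.2, 180.5]), array([46.5, 40.1]), 37.5)
red [518.6, 37.0, 44.0, 57.5, 87.4] [517.9  37.2]
yel [ 449.8 -245.4]
or (array([ 577.8, -246.3]), array([59.1, 49.4]))
side tin [618.6, -137.0, 44.0, 59.8, 9.7] ([618.7, -136.9, 34.3], array([ 619. , -136.6]), array([49.4, 62.6]), 85.7) 230
jar ([451.3, -131.5, 28.9], array([ 451.6, -131.5]), array([55. , 57.3]), 85.8) 231
cap ([470.4, 177.4, 29.6], array([468.9, 176.8]), array([55.3, 54.8]), 133.5) 180
rack [559.9, 176.1, 86.6, 264.5, 89.9] 676 41.88445472871291
valve [451.8 173.8 134.9] 10
smalltin ([534.9, 178.6, 25.6], array([534.4, 181.9]), array([50.1, 41.9]), 39.0)
red [518.6, 38.5, 46.3, 56.5, 89.8] [518.6  38.5]
yel [ 449.7 -244.9]
or (array([ 577.9, -245.4]), array([59.7, 53.5]))<stdin>:6: RuntimeWarning: All-NaN slice encountered
```

The silver tin is at (618.7,−137.4) with yaw 10°, and the jar is at (451.6,−132). The box is centred at (560.5,175.5) with yaw about −0.4°. The cap axis is at (469.7,176) and the valve at about 195°, so the cap is about 3.4 rad unscrewed. I'll travel above the tin first and turn there.

Call:
play_rows(series=[0, -26.4, -28, 0, 0, 0, 0, 0, -26.4, -28, 0, 0, 0, 0, 0, -26.4, -28, 0, 0, 0, 0, 0, -26.4, -28, 0, 0, 0, 0, 0, -26.4, -28, 0, 0, 0, 0, 0, -26.4, -28, 0, 0, 0, 0, 0, -26.4, -28, 0, 0, 0, 0, 0, -26.4, -28, 0, 0, 0, 0], grip_force=40)

```text
t: 2.17
tcp_pos: [305.9, 391.9, 203.9]
eef_rot: [180.0, 0.0, 167.3]
contact_force: [1.2, -0.5, 0.2]
gripper_width: 85.4
grasp_force: 0.0
```

Call:
play_rows(series=[0, -26.4, -28, 0, 0, 0, 0, 0, -26.4, -28, 0, 0, 0, 0, 0, -26.4, -28, 0, 0, 0, 0, 0, -26.4, -28, 0, 0, 0, 0, 0, -26.4, -28, 0, 0, 0, 0, 0, -26.4, -28, 0, 0, 0, 0, 0, -26.4, -28, 0, 0, 0, 0, 0, -26.4, -28, 0, 0, 0, 0])

```text
t: 2.83
tcp_pos: [462.8, 126.8, 204.0]
eef_rot: [180.0, 0.0, 167.3]
contact_force: [0.6, 1.3, -0.5]
gripper_width: 85.3
grasp_force: 0.0
```

Call:
play_rows(series=[0, -26.4, -28, 0, 0, 0, 0, 0, -26.4, -28, 0, 0, 0, 0, 0, -26.4, -28, 0, 0, 0, 0, 0, -26.4, -28, 0, 0, 0, 0, 0, -26.4, -28, 0, 0, 0, 0, 0, -26.4, -28, 0, 0, 0, 0, 0, -26.4, -28, 0, 0, 0, 0, 0, -26.4, -28, 0, 0, 0, 0])

```text
t: 3.5
tcp_pos: [619.5, -138.2, 203.7]
eef_rot: [180.0, 0.0, 167.3]
contact_force: [0.9, 0.6, 0.3]
gripper_width: 85.8
grasp_force: 0.0
```

Call:
play_rows(series=[0, 0, 0, 0, 0, 0, 7, 0, 0, 0, 0, 0, 0, 7, 0, 0, 0, 0, 0, 0, 7, 0, 0, 0, 0, 0, 0, 7, 0, 0, 0, 0, 0, 0, 7, 0, 0, 0, 0, 0, 0, 7, 0, 0, 0, 0, 0, 0, 7, 0, 0, 0, 0, 0, 0, 7])

```text
t: 4.17
tcp_pos: [618.8, -136.3, 203.7]
eef_rot: [180.0, -0.0, 111.0]
contact_force: [0.1, -0.5, 0.3]
gripper_width: 85.1
grasp_force: 0.0
```

Call:
play_rows(series=[0, 0, 0, 0, 0, 0, 7, 0, 0, 0, 0, 0, 0, 7, 0, 0, 0, 0, 0, 0, 7, 0, 0, 0, 0, 0, 0, 7, 0, 0, 0, 0, 0, 0, 7, 0, 0, 0, 0, 0, 0, 7, 0, 0, 0, 0, 0, 0, 7, 0, 0, 0, 0, 0, 0, 7])

```text
t: 4.83
tcp_pos: [618.9, -136.2, 203.7]
eef_rot: [180.0, -0.0, 55.0]
contact_force: [-0.8, 0.3, -0.2]
gripper_width: 85.5
grasp_force: 0.0
```

Call:
play_rows(series=[0, 0, 0, 0, 0, 0, 7, 0, 0, 0, 0, 0, 0, 7, 0, 0, 0, 0, 0, 0, 7, 0, 0, 0, 0, 0, 0, 7, 0, 0, 0, 0, 0, 0, 7, 0, 0, 0, 0, 0, 0, 7, 0, 0, 0, 0, 0, 0, 0])

```text
t: 5.42
tcp_pos: [618.9, -136.0, 203.3]
eef_rot: [180.0, 0.0, 13.0]
contact_force: [-0.8, 0.3, 0.1]
gripper_width: 85.6
grasp_force: 0.0
```

Call:
play_rows(series=[0, 0, 1.2, 0, 0, 0, 3, 0, 0, 0, 30, 0, 0, 0, 0, 0, 0, 30, 0, 0, 0, 0, 0, 0, 30, 0, 0, 0, 0, 0, 0, 30, 0, 0, 0, 0, 0, 0, 28, 0, 0, 0, 0, 0, 0, 10, 0, 0, 0, 0, 0, 0, 0, 0, 0, 0], grip_force=40)

```text
t: 6.08
tcp_pos: [617.7, -136.8, 43.4]
eef_rot: [-179.9, 0.2, 10.5]
contact_force: [-0.1, 1.0, 0.2]
gripper_width: 85.2
grasp_force: 0.0
```

Call:
play_rows(series=[1, 0, 0, 0, 0, 0, 0, 1, 0, 0, 0, 0, 0, 0, 1, 0, 0, 0, 0, 0, 0, 1, 0, 0, 0, 0, 0, 0, 1, 0, 0, 0, 0, 0, 0, 1, 0, 0, 0, 0, 0, 0])

```text
t: 6.58
tcp_pos: [620.2, -138.0, 47.9]
eef_rot: [179.9, -0.2, 10.3]
contact_force: [-1.3, 1.0, 6.0]
gripper_width: 56.8
grasp_force: 42.0
```

Call:
play_rows(series=[1, 0, 0, -10, 0, 0, 0, 1, 0, 0, -25, 0, 0, 0, 1, 0, 0, -35, 0, 0, 0, 1, 0, 0, -30, 0, 0, 0, 1, 0, 0, -10, 0, 0, 5.4, 1, 0, 0, 0, 0, 0, 5.3, 1, 0, 0, 0, 0, 0, 0, 1, 0, 0, 0, 0, 0, 0])

```text
t: 7.25
tcp_pos: [619.0, -137.5, 156.3]
eef_rot: [180.0, -0.0, -0.2]
contact_force: [-0.3, 0.9, -1.6]
gripper_width: 56.3
grasp_force: 43.4
```

```bash
python3 - <<'E'
from h import *
s=telemetry.sense(); print(s["tcp_pos"],s["eef_rot"],s["gripper_width"],s["grasp_force"])
for c in("top","side"):
    im,d,P=cloud(c); save(im,f"pics/{c}1.png")
    x,y=s["tcp_pos"][:2]
    for z0,z1 in((100,125),(125,150),(150,185),(185,205)):
        q=top_pts(P,(x,y),65,z0,z1); print(c,z0,len(q), np.round(q.min(0)).tolist(),np.round(q.max(0)).tolist()) if len(q) else 0
a=cv2.resize(cv2.imread("pics/side1.png")[150:290,250:400],None,fx=4,fy=4,interpolation=cv2.INTER_CUBIC);cv2.imwrite("pics/side1c.png",a)
E
```

```text
[ 618.97974742 -137.48990934  156.30805786] [ 1.79986024e+02 -2.28075821e-02 -2.29233480e-01] 56.32000657898153 43.38326893514022
side 100 49 [596.0, -167.0, 109.0] [637.0, -158.0, 125.0]
side 125 86 [596.0, -168.0, 125.0] [637.0, -159.0, 150.0]
side 150 131 [596.0, -170.0, 150.0] [639.0, -109.0, 185.0]
side 185 120 [596.0, -180.0, 185.0] [640.0, -109.0, 205.0]
```

View pics/side1c.png

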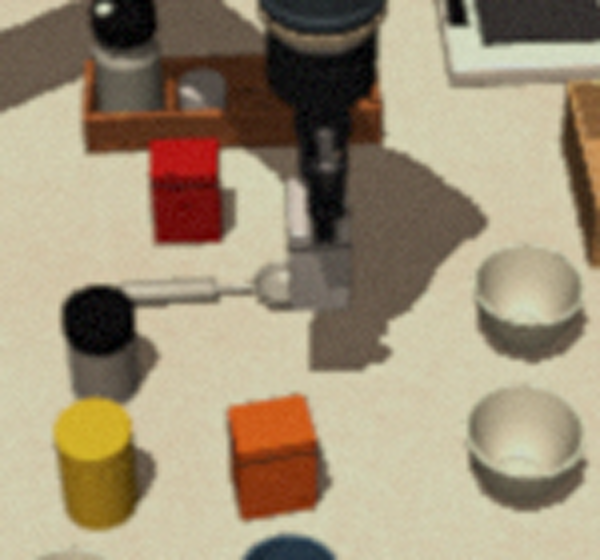

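The tin is held upright (crop px ~320,280). I'll carry it over its compartment.

Call:
play_rows(series=[1, -2, -12, 0, 0, 0, 0, 1, -3, -28, 0, 0, 0, 0, 1, -3.5, -36, 0, 0, 0, 0, 1, -3.5, -36, 0, 0, 0, 0, 1, -3.5, -36, 0, 0, 0, 0, 1, -3.5, -36, 0, 0, 0, 0, 1, -3.5, -36, 0, 0, 0, 0, 1, -3.5, -36, 0, 0, 0, 0])

```text
t: 8.02
tcp_pos: [593.8, 121.1, 155.3]
eef_rot: [-180.0, 0.0, -0.3]
contact_force: [1.4, 0.0, -1.6]
gripper_width: 56.5
grasp_force: 43.4
```

Call:
play_rows(series=[1, -3, -30, 0, 0, 0, 0, 1, -2, -18, 0, 0, 0, 0, 1, -0.6, -8.6, 0, 0, 0, 0, 1, 0, 0, 25, 0, 0, 0, 1, 0, 0, 20, 0, 0, 0, 1, 0, 0, 0, 0, 0, 0, 1, 0, 0, 0, 0, 0, 0])

```text
t: 8.6
tcp_pos: [589.0, 174.4, 110.3]
eef_rot: [179.9, 0.1, -0.4]
contact_force: [0.3, 0.3, -1.4]
gripper_width: 56.4
grasp_force: 43.4
```

```bash
python3 - <<'E'
from h import *
s=telemetry.sense(); print(s["tcp_pos"],s["eef_rot"],s["gripper_width"],s["grasp_force"])
for c in("top","side"):
    im,d,P=cloud(c); save(im,f"pics/{c}2.png")
    x,y=s["tcp_pos"][:2]
    for z0,z1 in((60,75),(75,100),(100,115),(115,140)):
        q=top_pts(P,(x,y),60,z0,z1); print(c,z0,len(q), np.round(q.min(0),1).tolist(),np.round(q.max(0),1).tolist()) if len(q) else 0
    m=(abs(P[...,2]-42)<6)&(abs(P[...,0]-560)<150)&(abs(P[...,1]-170)<65); q=P[m]; print("rack",rect(q),q.min(0).round(1),q.max(0).round(1))
a=cv2.resize(cv2.imread("pics/side2.png")[100:215,250:400],None,fx=5,fy=5,interpolation=cv2.INTER_CUBIC);cv2.imwrite("pics/side2c.png",a)
E
```

```text
[588.98389861 174.3639203  110.25692085] [ 1.79942604e+02  1.02095502e-01 -4.47387130e-01] 56.39408496327457 43.41122913931031
top 60 19 [566.0, 145.4, 63.8] [585.0, 196.9, 74.6]
top 75 46 [565.2, 144.7, 75.0] [594.0, 200.7, 99.9]
top 100 29 [565.7, 144.7, 101.7] [583.9, 198.3, 114.8]
top 115 46 [565.4, 143.9, 115.3] [580.4, 201.9, 139.9]
rack [560.7, 174.9, 82.4, 265.0, 89.3] [427.9 133.4  36. ] [693.3 217.   46.8]
side 60 22 [566.4, 145.9, 64.1] [608.2, 154.9, 75.0]
side 75 70 [566.2, 138.6, 75.0] [608.3, 153.0, 99.8]
side 100 45 [567.1, 140.0, 100.1] [608.4, 152.5, 114.4]
side 115 71 [567.2, 139.7, 115.6] [608.6, 154.6, 139.8]
rack [560.1, 174.3, 91.3, 264.7, 89.2] [427.6 129.1  36. ] [692.  221.8  48. ]
```

View pics/side2c.png

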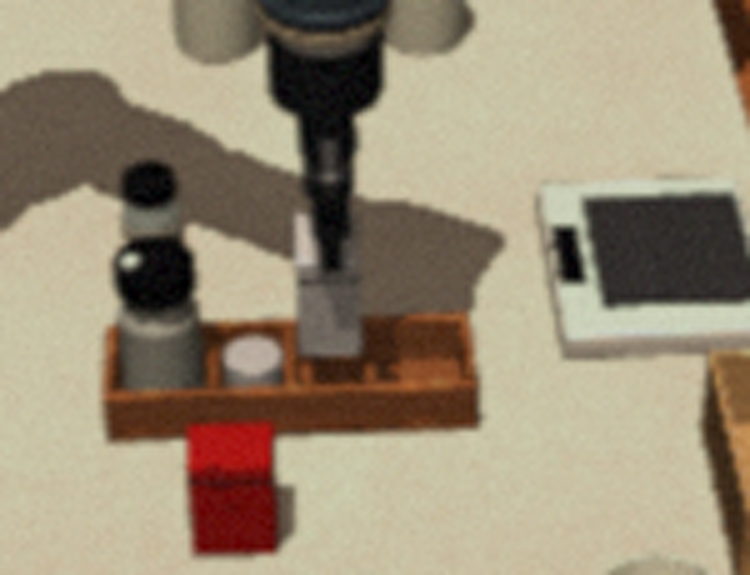

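The tin hangs over its compartment (crop px 330,310), about 1.5 mm short in x. I'll correct that and lower it.

Call:
play_rows(series=[1, 1.5, -0.5, 0, 0, 0, 0, 1, 0, 0, 14, 0, 0, 0, 1, 0, 0, 12, 0, 0, 0, 1, 0, 0, 10, 0, 0, 0, 1, 0, 0, 8, 0, 0, 0, 1, 0, 0, 6, 0, 0, 0, 1, 0, 0, 4, 0, 0, 0, 1, 0, 0, 0, 0, 0, 0])

```text
t: 9.37
tcp_pos: [590.7, 175.6, 55.6]
eef_rot: [180.0, 0.1, -0.4]
contact_force: [-0.5, 0.3, -2.3]
gripper_width: 56.7
grasp_force: 43.4
```

Call:
play_rows(series=[1, 0, 0, 2, 0, 0, 0, 1, 0, 0, 1.5, 0, 0, 0, 1, 0, 0, 0.7, 0, 0, 0, 1, 0, 0, 0, 0, 0, 0])

```text
t: 9.7
tcp_pos: [592.0, 175.6, 53.9]
eef_rot: [-180.0, -0.1, -0.4]
contact_force: [-2.6, -0.4, 8.6]
gripper_width: 56.3
grasp_force: 44.5
```

Call:
play_rows(series=[0, 0, 0, 0, 0, 0, 0, 0, 0, 0, 0, 0, 0, 0, 0, 0, 0, 0, 0, 0, 0, 0, 0, 0, 0, 0, 0, 0, 0, 0, 0, 0, 0, 0, 0])

```text
t: 10.12
tcp_pos: [591.1, 175.7, 52.3]
eef_rot: [180.0, 0.0, -0.4]
contact_force: [0.1, -0.2, -0.6]
gripper_width: 85.3
grasp_force: 0.0
```

Call:
play_rows(series=[0, 0, 0, -8, 0, 0, 0, 0, 0, 0, -15, 0, 0, 0, 0, 0, 0, -30, 0, 0, 0, 0, 0, 0, -35, 0, 0, 0, 0, 0, 0, -15, 0, 0, 0, 0, 0, 0, 0, 0, 0, 0, 0, 0, 0, 0, 0, 0, 0])

```text
t: 10.7
tcp_pos: [591.8, 175.6, 157.4]
eef_rot: [-179.9, -0.1, -0.4]
contact_force: [1.0, 0.5, -0.2]
gripper_width: 85.3
grasp_force: 0.0
```

Call:
play_rows(series=[0, -13.7, 30.9, 0, 0, 0, 0, 0, -13.7, 30.9, 0, 0, 0, 0, 0, -13.7, 30.9, 0, 0, 0, 0, 0, -13.7, 30.9, 0, 0, 0, 0, 0, -13.7, 30.9, 0, 0, 0, 0, 0, -13.7, 30.9, 0, 0, 0, 0, 0, -13.7, 30.9, 0, 0, 0, 0, 0, -13.7, 30.9, 0, 0, 0, 0])

```text
t: 11.37
tcp_pos: [478.3, -71.7, 155.0]
eef_rot: [-180.0, 0.1, -0.4]
contact_force: [0.4, -0.9, -0.4]
gripper_width: 85.8
grasp_force: 0.0
```

Call:
play_rows(series=[0, -13.7, 30.9, 0, 0, 0, 0, 0, -13.7, 30.9, 0, 0, 0, 0, 0, 0, 0, 0, 0, 0, 0, 0, 0, 0, 0, 0, 0, 0, 0, 0, 0, 0, 0, 0, 0])

```text
t: 11.78
tcp_pos: [451.9, -131.7, 155.1]
eef_rot: [-180.0, 0.0, -0.4]
contact_force: [-0.1, 0.3, -1.0]
gripper_width: 85.4
grasp_force: 0.0
```

```bash
python3 - <<'E'
from h import *
s=telemetry.sense(); print(s["tcp_pos"],s["eef_rot"])
for c in("top","side"):
    im,d,P=cloud(c); save(im,f"pics/{c}3.png")
    q=top_pts(P,(589,175),45,80,100);print(c,"tin",rect(q),circ(q)[1:],len(q))
    m=(abs(P[...,2]-42)<6)&(abs(P[...,0]-560)<150)&(abs(P[...,1]-170)<65); q=P[m]; print("rack",rect(q))
E
```

```text
[ 451.8668377  -131.71147898  155.08045307] [-1.79953585e+02  4.21330202e-02 -4.23929074e-01]
top tin [591.8, 175.9, 45.2, 58.7, 0.2] (array([591.7, 176. ]), array([45.1, 58.8]), 90.5) 423
rack [560.7, 175.3, 83.1, 265.2, 89.5]
side tin [592.0, 175.3, 61.7, 42.1, 87.9] (array([591.5, 175.3]), array([43. , 62.7]), 91.8) 162
rack [570.9, 176.9, 91.2, 242.6, 89.3]
```

The tin stands in its compartment, about 2.5 mm off centre and at the right height. Next is the jar.

Call:
play_rows(series=[0, 0, 0, 25, 0, 0, 0, 0, 0, 0, 30, 0, 0, 0, 0, 0, 0, 28, 0, 0, 0, 0, 0, 0, 18, 0, 0, 0, 0, 0, 0, 9, 0, 0, 0, 0, 0, 0, 0, 0, 0, 0])

```text
t: 12.38
tcp_pos: [451.4, -131.2, 43.9]
eef_rot: [-180.0, 0.2, -0.3]
contact_force: [-0.5, -0.2, 0.9]
gripper_width: 85.1
grasp_force: 0.0
```

Call:
play_rows(series=[1, 0, 0, 0, 0, 0, 0, 1, 0, 0, 0, 0, 0, 0, 1, 0, 0, 0, 0, 0, 0, 1, 0, 0, 0, 0, 0, 0, 1, 0, 0, 0, 0, 0, 0, 1, 0, 0, 0, 0, 0, 0], grip_force=40)

```text
t: 12.88
tcp_pos: [452.9, -132.1, 46.6]
eef_rot: [-180.0, -0.1, -0.4]
contact_force: [0.6, 1.1, 5.8]
gripper_width: 54.7
grasp_force: 41.0
```

Call:
play_rows(series=[1, 0, 0, -10, 0, 0, 0, 1, 0, 0, -25, 0, 0, 0, 1, 0, 0, -35, 0, 0, 0, 1, 0, 0, -30, 0, 0, 0, 1, 0, 0, -10, 0, 0, 0, 1, 0, 0, 0, 0, 0, 0, 1, 0, 0, 0, 0, 0, 0])

```text
t: 13.47
tcp_pos: [452.1, -131.8, 155.6]
eef_rot: [-180.0, -0.1, -0.4]
contact_force: [-0.0, 0.1, -2.1]
gripper_width: 54.4
grasp_force: 43.2
```

```bash
python3 - <<'E'
from h import *
s=telemetry.sense(); print(s["tcp_pos"],s["eef_rot"],s["gripper_width"],s["grasp_force"])
for c in("top","side"):
    im,d,P=cloud(c); save(im,f"pics/{c}4.png")
    for z0,z1 in((100,125),(125,150),(150,185)):
        q=top_pts(P,(452,-132),50,z0,z1); print(c,z0,len(q), np.round(q.min(0),1).tolist(),np.round(q.max(0),1).tolist()) if len(q) else 0
E
```

```text
[ 452.07705475 -131.75961869  155.56951466] [-1.79966897e+02 -6.12033283e-02 -3.53013302e-01] 54.417729584892456 43.24133276939392
side 100 64 [424.6, -160.9, 107.0] [477.4, -129.6, 124.9]
side 125 110 [422.8, -161.9, 125.2] [477.1, -134.2, 149.7]
side 150 159 [421.7, -161.7, 150.1] [477.6, -128.8, 184.9]
```

Call:
play_rows(series=[1, 10, -15.5, 0, 0, 0, 0, 1, 15, -23.2, 0, 0, 0, 0, 1, 20, -31, 0, 0, 0, 0, 1, 20, -31, 0, 0, 0, 0, 1, 20, -31, 0, 0, 0, 0, 1, 20, -31, 0, 0, 0, 0, 1, 20, -31, 0, 0, 0, 0, 1, 20, -31, 0, 0, 0, 0])

```text
t: 14.23
tcp_pos: [598.4, 93.1, 153.4]
eef_rot: [180.0, 0.2, -0.4]
contact_force: [0.9, -1.2, -2.7]
gripper_width: 54.6
grasp_force: 43.2
```

Call:
play_rows(series=[1, 20, -31, 0, 0, 0, 0, 1, 15, -23.2, 0, 0, 0, 0, 1, 10, -15.5, 0, 0, 0, 0, 1, 8.6, -13.3, 0, 0, 0, 0, 1, 0, 0, 25, 0, 0, 0, 1, 0, 0, 20, 0, 0, 0, 1, 0, 0, 0, 0, 0, 0, 1, 0, 0, 0, 0, 0, 0])

```text
t: 14.9
tcp_pos: [651.5, 173.5, 108.2]
eef_rot: [179.9, 0.2, -0.5]
contact_force: [0.0, -0.6, -1.2]
gripper_width: 54.6
grasp_force: 43.2
```

```bash
python3 - <<'E'
from h import *
s=telemetry.sense(); print(s["tcp_pos"],s["eef_rot"],s["gripper_width"],s["grasp_force"])
for c in("top","side"):
    im,d,P=cloud(c); save(im,f"pics/{c}5.png")
    x,y=s["tcp_pos"][:2]
    for z0,z1 in((60,75),(75,90),(95,115),(115,140)):
        q=top_pts(P,(x,y),36,z0,z1); print(c,z0,len(q), np.round(q.min(0),1).tolist(),np.round(q.max(0),1).tolist()) if len(q) else 0
a=cv2.resize(cv2.imread("pics/side5.png")[100:215,250:400],None,fx=5,fy=5,interpolation=cv2.INTER_CUBIC);cv2.imwrite("pics/side5c.png",a)
E
```

```text
[651.46368677 173.48235454 108.23369795] [179.93457531   0.23529358  -0.4651646 ] 54.62099709675325 43.183026909828186
top 60 31 [621.7, 144.6, 61.6] [664.8, 188.5, 74.5]
top 75 30 [622.2, 144.3, 75.3] [657.7, 188.9, 89.9]
top 95 43 [622.2, 144.3, 95.8] [650.1, 190.9, 114.1]
top 115 46 [621.6, 144.5, 115.4] [646.7, 193.8, 139.4]
side 60 35 [623.2, 146.1, 62.3] [675.9, 173.0, 75.0]
side 75 55 [623.2, 141.8, 75.5] [675.5, 170.2, 89.3]
side 95 72 [623.0, 143.0, 95.2] [675.0, 175.7, 114.9]
side 115 86 [623.1, 143.5, 115.5] [678.1, 171.3, 139.4]
```

View pics/side5c.png

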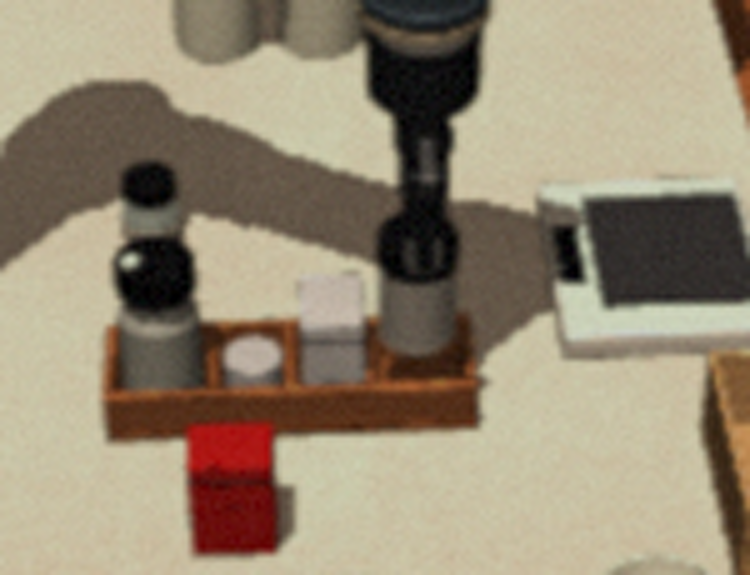

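The tin stands in its compartment (crop px 330,330), and the jar hangs above the end compartment (420,300). I'll correct by about 1.5 mm and lower it.

Call:
play_rows(series=[1, 1.6, -1, 0, 0, 0, 0, 1, 0, 0, 14, 0, 0, 0, 1, 0, 0, 12, 0, 0, 0, 1, 0, 0, 10, 0, 0, 0, 1, 0, 0, 8, 0, 0, 0, 1, 0, 0, 6, 0, 0, 0, 1, 0, 0, 3, 0, 0, 0, 1, 0, 0, 0, 0, 0, 0])

```text
t: 15.67
tcp_pos: [654.0, 174.8, 56.5]
eef_rot: [180.0, 0.1, -0.4]
contact_force: [-0.1, 0.6, -1.2]
gripper_width: 54.9
grasp_force: 43.2
```

Call:
play_rows(series=[1, 0, 0, 2, 0, 0, 0, 1, 0, 0, 1.5, 0, 0, 0, 1, 0, 0, 0.7, 0, 0, 0, 1, 0, 0, 0, 0, 0, 0])

```text
t: 16.0
tcp_pos: [654.4, 175.0, 53.3]
eef_rot: [-180.0, -0.0, -0.4]
contact_force: [-0.2, 0.2, -1.5]
gripper_width: 54.6
grasp_force: 43.2
```

Call:
play_rows(series=[1, 0, 0, 0.8, 0, 0, 0, 1, 0, 0, 0.8, 0, 0, 0, 1, 0, 0, 0, 0, 0, 0])

```text
t: 16.25
tcp_pos: [655.0, 175.0, 52.8]
eef_rot: [-180.0, -0.1, -0.4]
contact_force: [-1.8, 0.7, 5.9]
gripper_width: 54.8
grasp_force: 44.0
```

Call:
play_rows(series=[0, 0, 0, 0, 0, 0, 0, 0, 0, 0, 0, 0, 0, 0, 0, 0, 0, 0, 0, 0, 0, 0, 0, 0, 0, 0, 0, 0, 0, 0, 0, 0, 0, 0, 0])

```text
t: 16.67
tcp_pos: [654.3, 174.9, 51.5]
eef_rot: [180.0, 0.0, -0.4]
contact_force: [0.6, -0.5, -0.7]
gripper_width: 85.8
grasp_force: 0.0
```

Call:
play_rows(series=[0, 0, 0, -8, 0, 0, 0, 0, 0, 0, -15, 0, 0, 0, 0, 0, 0, -30, 0, 0, 0, 0, 0, 0, -35, 0, 0, 0, 0, 0, 0, -25, 0, 0, 0, 0, 0, 0, 0, 0, 0, -7, 0, 0, 0, 0, 0, 0, -7, 0, 0, 0, 0, 0, 0, -7])

```text
t: 17.33
tcp_pos: [654.9, 174.6, 166.9]
eef_rot: [180.0, -0.1, 20.9]
contact_force: [-0.6, -0.1, -0.3]
gripper_width: 85.4
grasp_force: 0.0
```

Call:
play_rows(series=[0, 0, 0, 0, 0, 0, -7, 0, 0, 0, 0, 0, 0, -7, 0, 0, 0, 0, 0, 0, -7, 0, 0, 0, 0, 0, 0, -7, 0, 0, 0, 0, 0, 0, -7, 0, 0, 0, 0, 0, 0, -7, 0, 0, 0, 0, 0, 0, -7, 0, 0, 0, 0, 0, 0, -7])

```text
t: 18.0
tcp_pos: [654.7, 174.3, 166.3]
eef_rot: [179.9, 0.0, 76.9]
contact_force: [-0.0, -1.3, -0.2]
gripper_width: 85.2
grasp_force: 0.0
```

Call:
play_rows(series=[0, 0, 0, 0, 0, 0, -7, 0, 0, 0, 0, 0, 0, -7, 0, 0, 0, 0, 0, 0, -7, 0, 0, 0, 0, 0, 0, -7, 0, 0, 0, 0, 0, 0, -7, 0, 0, 0, 0, 0, 0, -7, 0, 0, 0, 0, 0, 0, -7, 0, 0, 0, 0, 0, 0, -7])

```text
t: 18.67
tcp_pos: [654.8, 174.0, 166.3]
eef_rot: [180.0, 0.1, 132.9]
contact_force: [0.3, -0.1, 0.0]
gripper_width: 85.4
grasp_force: 0.0
```

Call:
play_rows(series=[0, 0, 0, 0, 0, 0, -7, 0, 0, 0, 0, 0, 0, -7, 0, 0, 0, 0, 0, 0, -7, 0, 0, 0, 0, 0, 0, -7, 0, 0, 0, 0, 0, 0, -7, 0, 0, 0, 0, 0, 0, -7, 0, 0, 0, 0, 0, 0, -7, 0, 0, 0, 0, 0, 0, -7])

```text
t: 19.33
tcp_pos: [654.9, 173.8, 166.2]
eef_rot: [-179.9, 0.1, -171.1]
contact_force: [0.1, 0.6, 0.5]
gripper_width: 85.4
grasp_force: 0.0
```

Call:
play_rows(series=[0, 0, 0, 0, 0, 0, -7, 0, 0, 0, 0, 0, 0, -7, 0, 0, 0, 0, 0, 0, -7, 0, 0, 0, 0, 0, 0, -7, 0, 0, 0, 0, 0, 0, -7, 0, 0, 0, 0, 0, 0, -7, 0, 0, 0, 0, 0, 0, 0])

```text
t: 19.92
tcp_pos: [655.0, 173.5, 166.0]
eef_rot: [-179.9, 0.0, -129.2]
contact_force: [-0.5, 0.9, -0.2]
gripper_width: 85.2
grasp_force: 0.0
```

```bash
python3 - <<'E'
from h import *
s=telemetry.sense(); print(s["tcp_pos"],s["eef_rot"],s["qpos"].round(1))
acc=[]
for _ in range(3):
    im,d,P=cloud("top"); acc.append(P)
P=np.nanmedian(acc,0); save(im,"pics/top6.png")
q=top_pts(P,(470,174),45,120,142);print("cap",circ(q),len(q))
q=top_pts(P,(590,175),38,80,96);print("tin",circ(q),len(q))
q=top_pts(P,(654,175),34,80,96);print("jar",circ(q),len(q))
im,d,P=cloud("side"); save(im,"pics/side6.png")
q=top_pts(P,(654,175),34,80,96);print("jar",circ(q),len(q))
E
```

```text
[655.00372416 173.49409264 166.0190279 ] [-1.79871884e+02  7.48662351e-03 -1.29186288e+02] [-17.4  34.8  -2.5  84.8   1.8  60.3 120.5]Traceback (most recent call last):
  File "<stdin>", line 7, in <module>
  File "h.py", line 16, in circ
    (x,y),r=cv2.minEnclosingCircle(q[:,:2].astype(np.float32)); return [round(float(v),1) for v in (x,y,r)],np.round(((q.max(0)+q.min(0))/2)[:2],1),np.round(np.ptp(q,axis=0)[:2],1),round(float(np.median(q[:,2])),1)
                                                                                                                       ~~~~~^^^
    return umr_maximum(a, axis, None, out, keepdims, initial, where)
ValueError: zero-size array to reduction operation maximum which has no identity
```

Call:
play_rows(series=[0, 19.2, 24.2, 0, 0, 0, 0, 0, 19.2, 24.2, 0, 0, 0, 0, 0, 19.2, 24.2, 0, 0, 0, 0, 0, 19.2, 24.2, 0, 0, 0, 0, 0, 19.2, 24.2, 0, 0, 0, 0, 0, 19.1, 24.1, 0, 0, 0, 0, 0, 0, 0, 0, 0, 0, 0])

```text
t: 20.65
tcp_pos: [463.5, 177.9, 164.9]
eef_rot: [179.9, -0.2, -129.5]
contact_force: [-0.6, 0.1, -0.8]
gripper_width: 85.3
grasp_force: 0.0
```

```bash
python3 - <<'E'
from h import *
s=telemetry.sense(); print(s["tcp_pos"],s["eef_rot"],s["qpos"].round(1))
for c in("top","side"):
    im,d,P=cloud(c); save(im,f"pics/{c}6.png")
    for n,x,y,r in(("cap",470,176,32),("tin",590,175,38),("jar",654,175,34)):
        z=(120,142) if n=="cap" else (80,97)
        q=top_pts(P,(x,y),r,*z); print(c,n,len(q),circ(q) if len(q)>20 else 0)
a=cv2.resize(cv2.imread("pics/side6.png")[100:215,250:400],None,fx=5,fy=5,interpolation=cv2.INTER_CUBIC);cv2.imwrite("pics/side6c.png",a)
E
```

```text
[463.4670235  177.87759757 164.91299336] [ 1.79885740e+02 -1.68987582e-01 -1.29484517e+02] [-23.8  20.5  -3.6 111.6   1.6  48.1 112.3]
top cap 271 ([468.4, 173.5, 28.1], array([468.3, 168.2]), array([51.6, 41. ]), 132.1)
top tin 433 ([592.0, 175.7, 35.4], array([598.1, 175.6]), array([58.1, 59.2]), 90.4)
top jar 411 ([653.7, 173.7, 28.7], array([653.2, 174.2]), array([55.2, 55.8]), 90.4)
side cap 180 ([470.3, 176.4, 31.2], array([468.9, 176.4]), array([55.5, 61.5]), 132.5)
side tin 154 ([592.3, 173.5, 35.0], array([598.5, 173.3]), array([57., 59.]), 91.8)
side jar 163 ([652.8, 173.8, 29.9], array([652.8, 173.6]), array([53.1, 56.9]), 91.5)
```

View pics/side6c.png

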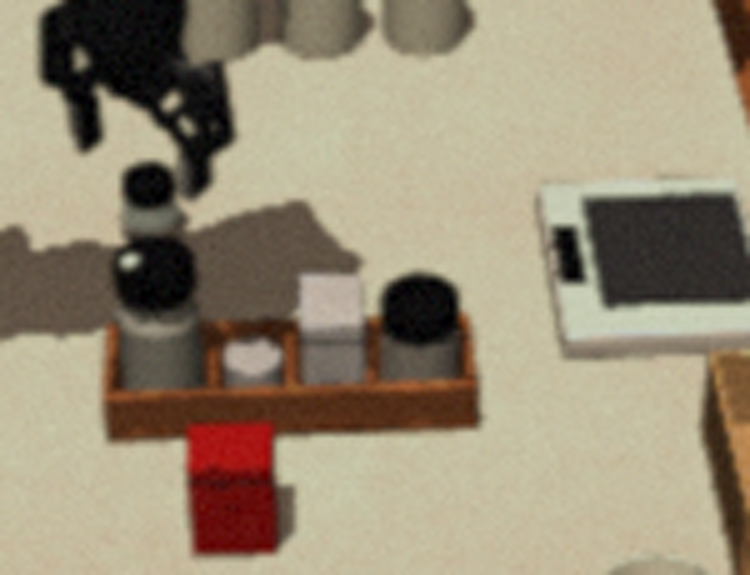

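The tin and jar both stand in their compartments (crop px 330,330 and 420,335). I'll let the pose settle over the cap.

Call:
play_rows(series=[0, 0, 0, 0, 0, 0, 0, 0, 0, 0, 0, 0, 0, 0, 0, 0, 0, 0, 0, 0, 0])

```text
t: 21.0
tcp_pos: [470.1, 178.0, 164.5]
eef_rot: [-180.0, 0.0, -129.5]
contact_force: [0.2, 0.2, 0.0]
gripper_width: 85.2
grasp_force: 0.0
```

Call:
play_rows(series=[0, 1.6, -0.9, 0, 0, 0, 0, 0, 0, 0, 20, 0, 0, 0, 0, 0, 0, 20, 0, 0, 0, 0, 0, 0, 14, 0, 0, 0, 0, 0, 0, 6.5, 0, 0, 0, 0, 0, 0, 0, 0, 0, 0, 0, 0, 0, 0, 0, 0, 0])

```text
t: 21.58
tcp_pos: [469.1, 176.2, 104.2]
eef_rot: [180.0, -0.0, -129.4]
contact_force: [1.2, -0.0, 0.1]
gripper_width: 85.4
grasp_force: 0.0
```

Call:
play_rows(series=[1, 0, 0, 0, 0, 0, 0, 1, 0, 0, 0, 0, 0, 0, 1, 0, 0, 0, 0, 0, 0, 1, 0, 0, 0, 0, 0, 0, 1, 0, 0, 0, 0, 0, 0, 1, 0, 0, 0, 0, 0, 0], grip_force=40)

```text
t: 22.08
tcp_pos: [469.4, 177.1, 105.1]
eef_rot: [-180.0, 0.1, -129.4]
contact_force: [-4.1, 2.6, 11.5]
gripper_width: 12.2
grasp_force: 5.8
```

```bash
python3 - <<'E'
from h import *
s=telemetry.sense(); print(s["tcp_pos"],s["gripper_width"],s["grasp_force"],s["contact_force"],s["ft_torque"])
im,d,P=cloud("side"); save(im,"pics/side7.png")
im2,d2,P2=cloud("top"); save(im2,"pics/top7.png")
a=cv2.resize(im[60:215,220:340,::-1],None,fx=3.8,fy=3.8,interpolation=cv2.INTER_CUBIC);b=cv2.resize(im2[170:280,190:270,::-1],(320,440),interpolation=cv2.INTER_CUBIC)
b=cv2.copyMakeBorder(b,0,a.shape[0]-440,0,0,cv2.BORDER_CONSTANT)
cv2.imwrite("pics/c7.png",np.hstack([a,b]))
q=top_pts(P,(470,176),40,95,145); print(q.min(0),q.max(0),len(q))
E
```

```text
[469.36355057 177.05362632 105.11585893] 12.212806801661612 5.7959937276973506 [-4.13507261  2.58209669 11.46606245] [0.39975805 0.68958397 0.00918482]
[441.09135225 143.99678435  95.00418028] [496.5986545  194.78769673 143.72718319] 216
```

View pics/c7.png

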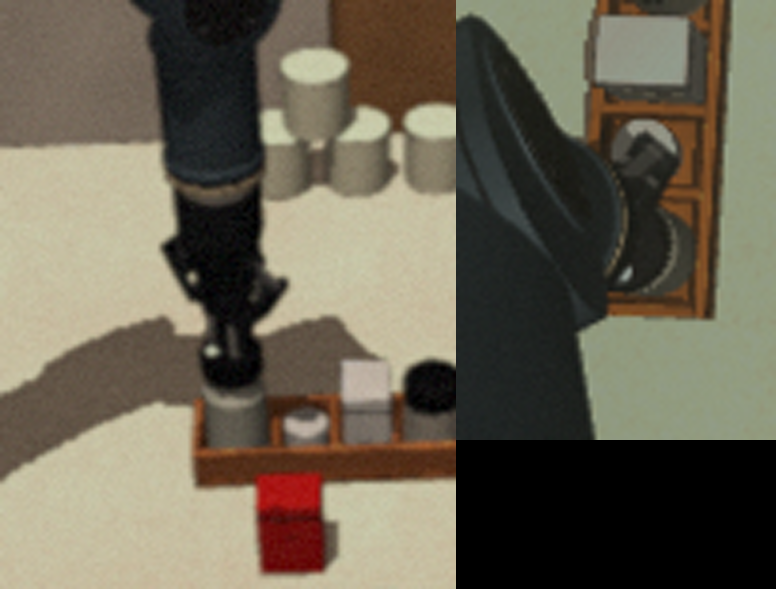

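The fingers stand on top of the cap (crop px 235,330), so the grip was too high and they slid over it. I'll open, rise and take it lower.

Call:
play_rows(series=[0, 0, 0, -15, 0, 0, 0, 0, 0, 0, -25, 0, 0, 0, 0, 0, 0, -10, 0, 0, 0, 0, 0, 0, 0, 0, 0, 0, 0, 0, 0, 0, 0, 0, 0, 0, 0, 0, 0, 0, 0, 0])

```text
t: 22.68
tcp_pos: [468.4, 176.1, 153.6]
eef_rot: [180.0, -0.0, -129.4]
contact_force: [0.3, -0.1, -1.3]
gripper_width: 72.4
grasp_force: 0.0
```

```bash
python3 - <<'E'
from h import *
s=telemetry.sense(); print(s["tcp_pos"],s["eef_rot"],s["gripper_width"],s["contact_force"])
im,d,P=cloud("side"); save(im,"pics/side8.png")
q=top_pts(P,(470,176),36,118,141); print(circ(q),len(q))
q=top_pts(P,(470,176),80,141,165); print(q.min(0),len(q))
g=im.astype(float).mean(-1); cm=(np.hypot(P[...,0]-470,P[...,1]-176)<27)&(P[...,2]>122)&(P[...,2]<142)
w=cm&(g>g[cm].max()*0.6); print("valve",P[w].mean(0).round(1),w.sum())
E
```

```text
[468.44006709 176.14719582 153.55370704] [ 1.79983253e+02 -3.92305285e-02 -1.29405617e+02] 72.41752341319008 [ 0.29803087 -0.08286494 -1.33613461]
([472.8, 177.5, 32.6], array([469. , 177.8]), array([55.5, 62.8]), 132.7) 187Traceback (most recent call last):
  File "<stdin>", line 5, in <module>
    return umr_minimum(a, axis, None, out, keepdims, initial, where)
ValueError: zero-size array to reduction operation minimum which has no identity
```

Call:
play_rows(series=[0, -0.6, -0.7, 0, 0, 0, 0, 0, 0, 0, 0, 0, 0, 0, 0, 0, 0, 18, 0, 0, 0, 0, 0, 0, 18, 0, 0, 0, 0, 0, 0, 14, 0, 0, 0, 0, 0, 0, 7, 0, 0, 0, 0, 0, 0, 0, 0, 0, 0, 0, 0, 0, 0, 0, 0, 0])

```text
t: 23.4
tcp_pos: [469.7, 176.3, 97.0]
eef_rot: [180.0, -0.0, -129.4]
contact_force: [-0.0, 0.4, 0.7]
gripper_width: 85.3
grasp_force: 0.0
```

Call:
play_rows(series=[1, 0, 0, 0, 0, 0, 0, 1, 0, 0, 0, 0, 0, 0, 1, 0, 0, 0, 0, 0, 0], grip_force=40)

```text
t: 23.65
tcp_pos: [469.1, 177.6, 98.0]
eef_rot: [179.9, 0.1, -129.4]
contact_force: [-4.8, 0.3, 20.6]
gripper_width: 53.3
grasp_force: 38.2
```

Call:
play_rows(series=[1, 0, 0, 0, 0, 0, 0, 1, 0, 0, 0, 0, 0, 0, 1, 0, 0, 0, 0, 0, 0])

```text
t: 23.9
tcp_pos: [469.2, 177.5, 98.3]
eef_rot: [180.0, 0.1, -129.4]
contact_force: [-6.1, 2.4, 11.6]
gripper_width: 53.2
grasp_force: 39.6
```

Call:
play_rows(series=[1, 0, 0, 0, 0, 0, 3, 1, 0, 0, 0, 0, 0, 5, 1, 0, 0, 0, 0, 0, 7, 1, 0, 0, 0, 0, 0, 7, 1, 0, 0, 0, 0, 0, 7, 1, 0, 0, 0, 0, 0, 7, 1, 0, 0, 0, 0, 0, 7, 1, 0, 0, 0, 0, 0, 7])

```text
t: 24.57
tcp_pos: [469.1, 177.5, 98.1]
eef_rot: [179.9, -0.0, -179.7]
contact_force: [-5.5, 2.7, 7.0]
gripper_width: 53.2
grasp_force: 40.4
```

```bash
cat >> h.py <<'E'
def valve(tag):
    s=telemetry.sense(); print(s["tcp_pos"].round(1),s["eef_rot"].round(1),s["gripper_width"].round(1),s["grasp_force"].round(1),"ft",s["ft_torque"].round(2))
    for c in("side","top"):
        im,d,P=cloud(c); save(im,f"pics/{c}_{tag}.png")
        g=im.astype(float).mean(-1); cm=(np.hypot(P[...,0]-470,P[...,1]-176)<29)&(P[...,2]>127)&(P[...,2]<141)
        if not cm.any(): continue
        w=cm&(g>90); print(c,cm.sum(),"max",g[cm].max(),"n",w.sum(),P[w].mean(0).round(1) if w.any() else "")
E
python3 - <<'E'
from h import *
valve("v1")
E
```

```text
Traceback (most recent call last):
  File "h.py", line 18, in valve
    s=telemetry.sense(); print(s["tcp_pos"].round(1),s["eef_rot"].round(1),s["gripper_width"].round(1),s["grasp_force"].round(1),"ft",s["ft_torque"].round(2))
                                                                           ^^^^^^^^^^^^^^^^^^^^^^^^
AttributeError: 'float' object has no attribute 'round'
```

Call:
play_rows(series=[1, 0, 0, 0, 0, 0, 7, 1, 0, 0, 0, 0, 0, 7, 1, 0, 0, 0, 0, 0, 7, 1, 0, 0, 0, 0, 0, 7, 1, 0, 0, 0, 0, 0, 7, 1, 0, 0, 0, 0, 0, 7, 1, 0, 0, 0, 0, 0, 7, 1, 0, 0, 0, 0, 0, 7])

```text
t: 25.23
tcp_pos: [469.0, 177.7, 97.7]
eef_rot: [180.0, -0.1, 124.3]
contact_force: [-4.0, 2.8, 3.5]
gripper_width: 53.0
grasp_force: 41.1
```

Call:
play_rows(series=[1, 0, 0, 0, 0, 0, 7, 1, 0, 0, 0, 0, 0, 7, 1, 0, 0, 0, 0, 0, 7, 1, 0, 0, 0, 0, 0, 7, 1, 0, 0, 0, 0, 0, 7, 1, 0, 0, 0, 0, 0, 7, 1, 0, 0, 0, 0, 0, 7, 1, 0, 0, 0, 0, 0, 7])

```text
t: 25.9
tcp_pos: [469.0, 177.8, 97.4]
eef_rot: [-179.9, -0.1, 68.3]
contact_force: [-1.5, 3.2, -1.1]
gripper_width: 53.0
grasp_force: 41.9
```

```bash
sed -i 's/s\["gripper_width"\].round(1),s\["grasp_force"\].round(1)/s["gripper_width"],s["grasp_force"],s["qpos"].round(0)/' h.py
python3 - <<'E'
from h import *
valve("v2")
E
```

```text
[469.  177.8  97.4] [-1.799e+02 -1.000e-01  6.830e+01] 52.96947666820214 41.894418597221375 [-55.  33.  45. 117. -34.  44. -11.] ft [0.66 0.59 0.13]
side 124 max 119.66666666666667 n 2 [441.5 173.1 129.8]
top 126 max 36.0 n 0
```

Call:
play_rows(series=[1, 0, 0, 0.1, 0, 0, 7, 1, 0, 0, 0.1, 0, 0, 7, 1, 0, 0, 0.1, 0, 0, 7, 1, 0, 0, 0.1, 0, 0, 6, 1, 0, 0, 0, 0, 0, 5, 1, 0, 0, 0, 0, 0, 5, 1, 0, 0, 0, 0, 0, 5, 1, 0, 0, 0, 0, 0, 5])

```text
t: 26.67
tcp_pos: [466.9, 176.7, 96.8]
eef_rot: [-179.8, 0.3, 21.6]
contact_force: [-12.8, 1.5, 11.6]
gripper_width: 52.5
grasp_force: 46.4
```

```bash
python3 - <<'E'
from h import *
valve("v3")
E
```

```text
[466.9 176.7  96.8] [-179.8    0.3   21.6] 52.52772452661959 46.37270629405975 [-62.  39.  59. 117. -45.  50. -45.] ft [0.34 2.65 0.17]
side 73 max 120.66666666666667 n 2 [443.4 179.4 133.5]
top 49 max 35.333333333333336 n 0
```

```bash
python3 - <<'E'
import cv2,numpy as np
a=cv2.resize(cv2.imread("pics/side_v3.png")[125:190,245:325],(480,390),interpolation=cv2.INTER_CUBIC)
b=cv2.resize(cv2.imread("pics/top_v3.png")[190:260,200:265],(310,390),interpolation=cv2.INTER_CUBIC)
cv2.imwrite("pics/c9.png",np.hstack([a,b]))
from h import telemetry
s=telemetry.sense();print(s["contact_force"],s["ft_torque"],s["tcp_pos"])
E
```

```text
[-12.31908863   1.217786    15.46454211] [ 0.40238697  2.69721911 -0.1600626 ] [466.84140373 176.65499956  96.72097095]
```

View pics/c9.png

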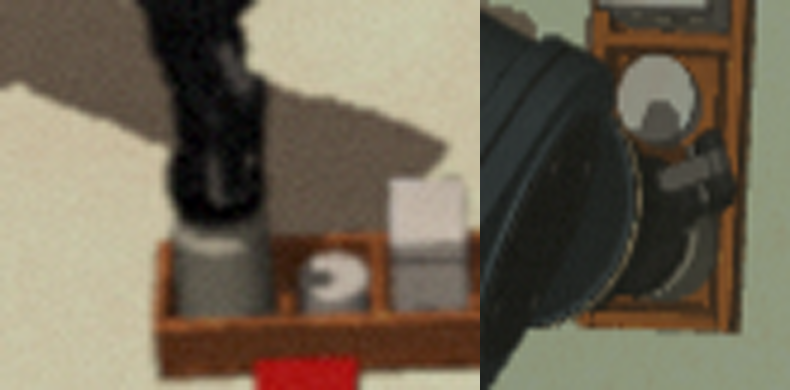

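Call:
play_rows(series=[1, 0, 0, 0, 0, 0, 4, 1, 0, 0, 0, 0, 0, 4, 1, 0, 0, 0, 0, 0, 4, 1, 0, 0, 0, 0, 0, 4])

```text
t: 27.1
tcp_pos: [472.3, 177.6, 96.9]
eef_rot: [-180.0, -0.3, 5.8]
contact_force: [9.5, 3.8, -12.6]
gripper_width: 52.6
grasp_force: 52.1
```

```bash
python3 - <<'E'
from h import *
valve("v4")
E
```

```text
[472.3 177.6  96.9] [-180.    -0.3    5.8] 52.56321758704571 52.095800042152405 [-63.  42.  63. 117. -48.  52. -57.] ft [ 0.55 -2.16  0.15]
side 69 max 114.33333333333333 n 1 [441.4 176.4 129.4]
top 65 max 37.333333333333336 n 0
```

Lateral stick-slip and a rising pad force show the grip slipping at the stop, after 225° turned against the 195° expected. Now I'll back it off 90°.

Call:
play_rows(series=[1, 0, 0, 0, 0, 0, 0, 1, 0, 0, 0, 0, 0, -3, 1, 0, 0, 0, 0, 0, -5, 1, 0, 0, -0.1, 0, 0, -6, 1, 0, 0, -0.1, 0, 0, -6, 1, 0, 0, -0.1, 0, 0, -6, 1, 0, 0, -0.1, 0, 0, -6, 1, 0, 0, -0.1, 0, 0, -6])

```text
t: 27.87
tcp_pos: [471.6, 179.6, 97.3]
eef_rot: [-180.0, -0.3, 44.3]
contact_force: [5.3, 11.7, -13.2]
gripper_width: 52.8
grasp_force: 52.0
```

```bash
python3 - <<'E'
from h import *
valve("v5")
E
```

```text
[471.6 179.6  97.3] [-180.    -0.3   44.3] 52.78946005215686 51.978140473365784 [-59.  36.  52. 117. -40.  46. -28.] ft [ 2.45 -1.65 -0.16]
side 114 max 120.0 n 2 [441.5 174.  129.1]
top 128 max 36.333333333333336 n 0
```

Call:
play_rows(series=[1, 0, 0, -0.1, 0, 0, -7, 1, 0, 0, -0.1, 0, 0, -7, 1, 0, 0, -0.1, 0, 0, -7, 1, 0, 0, 0, 0, 0, -7, 1, 0, 0, 0, 0, 0, -7, 1, 0, 0, 0, 0, 0, -7, 1, 0, 0, 0, 0, 0, -6, 1, 0, 0, 0, 0, 0, -4])

```text
t: 28.63
tcp_pos: [469.0, 180.7, 97.5]
eef_rot: [-180.0, -0.3, 96.4]
contact_force: [-3.6, 14.8, -5.7]
gripper_width: 52.4
grasp_force: 52.9
```

Call:
play_rows(series=[1, 0, 0, 0, 0, 0, 0, 1, 0, 0, 0, 0, 0, 0, 1, 0, 0, 0, 0, 0, 0, 1, 0, 0, 0, 0, 0, 0])

```text
t: 28.97
tcp_pos: [469.0, 180.7, 97.5]
eef_rot: [-180.0, -0.3, 96.1]
contact_force: [-2.3, 15.7, -6.9]
gripper_width: 52.7
grasp_force: 53.0
```

```bash
python3 - <<'E'
from h import *
valve("v6")
im,d,P=cloud("top"); im2=read_camera("side")[0]
for c in ("top","side"):
    for r in spotter.boxes_of(c,"cap_valve")[:2]: print(c,r)
for n,x,y,r in(("tin",590,175,32),("jar",654,175,32)):
    q=top_pts(P,(x,y),r,80,97); print(n,len(q),circ(q) if len(q)>20 else 0)
a=cv2.resize(im2[125:190,245:325,::-1],(480,390),interpolation=cv2.INTER_CUBIC)
b=cv2.resize(im[190:260,200:265,::-1],(310,390),interpolation=cv2.INTER_CUBIC)
cv2.imwrite("pics/c10.png",np.hstack([a,b]))
E
```

```text
[469.  180.7  97.5] [-180.    -0.3   96.1] 52.74370608079506 53.03425490856171 [-51.  31.  37. 117. -28.  41.  10.] ft [3.38 0.25 0.11]
side 147 max 81.0 n 0 
top 147 max 36.0 n 0 
top {'bbox': [237.2, 231.6, 12.5, 22.9], 'score': 0.73}
top {'bbox': [243.1, 199.5, 36.2, 103.2], 'score': 0.4}
side {'bbox': [280.0, 153.3, 15.7, 16.4], 'score': 0.7}
tin 407 ([590.0, 174.9, 31.8], array([591.8, 175.4]), array([44.7, 57.7]), 90.5)
jar 413 ([653.2, 174.2, 28.7], array([653.2, 174.4]), array([56.1, 56.3]), 90.6)
```

View pics/c10.png

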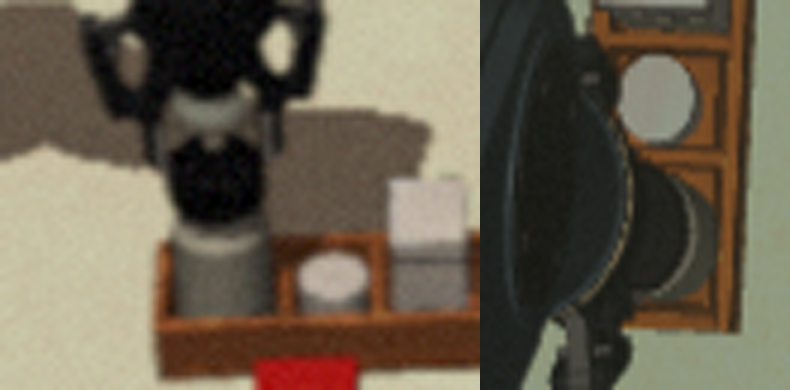

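The fingers hold the cap from both sides (left crop 155–270,140), with a faint bright spot at its far rim (213,142). I'll check the image brightness along the valve's circle.

```bash
python3 - <<'E'
from h import *
p=camera_params("side"); K=np.array(p["mtx"]); T=np.linalg.inv(np.array(p["cam_to_world"]))
acc=[];ds=[]
for _ in range(6):
    im,d=read_camera("side"); acc.append(im.astype(float).mean(-1)); ds.append(d)
g=np.mean(acc,0); d=np.median(ds,0)
i0=cv2.imread("pics/side0.png").astype(float).mean(-1)
for f in range(0,360,20):
    X=np.array([469.8+17*np.cos(np.radians(f)),176.3+17*np.sin(np.radians(f)),134.5,1]); c=T@X; u=K@c[:3]/c[2]
    s=lambda a:float(cv2.getRectSubPix(a.astype(np.float32),(3,3),(float(u[0]),float(u[1]))).mean())
    print(f,u[:2].round(1),"now",round(s(g)),"start",round(s(i0)),"d",round(c[2]-s(d)))
u=(280,149);print(np.round(g[142:160,272:290]).astype(int))
E
```

```text
0 [285.1 151.3] now 11 start 10 d -1
20 [284.8 150.3] now 9 start 12 d -1
40 [284.  149.4] now 9 start 12 d -1
60 [282.7 148.8] now 22 start 13 d -5
80 [281.1 148.5] now 51 start 16 d -1
100 [279.4 148.6] now 53 start 19 d -1
120 [277.8 149. ] now 25 start 22 d -1
140 [276.4 149.7] now 11 start 60 d -2
160 [275.5 150.7] now 9 start 108 d -2
180 [275.2 151.7] now 10 start 129 d -2
200 [275.5 152.8] now 12 start 101 d -2
220 [276.3 153.7] now 13 start 53 d -2
240 [277.6 154.3] now 13 start 21 d -3
260 [279.2 154.6] now 12 start 13 d -2
280 [281.  154.5] now 13 start 13 d -1
300 [282.6 154.1] now 13 start 13 d -2
320 [283.9 153.4] now 13 start 12 d -2
340 [284.8 152.4] now 12 start 10 d -2
[[ 37  68  96 105 104  98  96  93  94  92  93  94  95  87  77  49  25  14]
 [ 50  73  92 106 114 115 116 115 113 110 107 105  94  79  66  47  33  31]
 [ 54  72  79  95 108 114 119 116 116 112 105  97  85  70  61  48  48  64]
 [ 51  70  72  78  90 101 105 107 104 100  90  81  70  63  60  56  56  65]
 [ 60  72  70  70  75  76  81  85  85  80  72  63  60  60  67  61  54  65]
 [ 66  74  71  64  59  50  52
[... 246 characters left out ...]
  4   9   8  14  32  62]
 [ 52  27   8   7   6   6   8  13  10  10  11   8  12   8  12   7  28  64]
 [ 56  31  14  12   9   8  12   9  11  15  12  12  12  14  12   9  25  58]
 [ 70  36  16  13  14  12  11  11  12  10  13  14  11  12  13   9  27  62]
 [ 94  40  14  11  14  16  10  16  15  15  14  12  14  12  11   7  22  57]
 [117  51  16  10  13  14  10  12  10  12  16  13  13  12   7   3  21  53]
 [129  58  15   3  12  13  11  13  12  13  13   7   6   7   4   6  20  52]
 [148  79  23   4   5  11   9   8   9   8   8   8   6   6   8   2  21  58]
 [170 101  35   9   6   8   7   9   9   6   5   5   6   4   4   6  32  66]
 [177 131  62  17   5   6   3   9   9   6   7   3   6   2   5  18  43  71]]
```

The valve now points at about 90°, which is a quarter turn off the stop. The cap is still held, and the tin and jar are in place. Handing in.

```bash
python3 -c "
from bench import robot
print(robot.close_job())"
```

```text
the job is handed in; nothing more can be done
None
```

The job is handed in, with no verdict shown: the tin and jar stand in their compartments about 2.5 mm and 1 mm off centre, and the cap was screwed to its stop, backed off about 90° by the valve's position, and is still held at about 50 N.

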